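Feed the sealant cartridges down the chute, nozzles out

TASK

Load the two nozzled sealant cartridges into the top of the sloping plywood chute, lying across it with their nozzles sticking out over its low rail, so that both roll down and rest against the shut gate. Then lift the gate by its wooden handle to let both roll into the bottom of the chute, and let the gate down shut behind them. Leave the short cartridge without a nozzle, the hammer and the rasp where they lie.

Things in the scene. Friction and masses are not known exactly. Their poses are not given: they have to be found in the camera images.
- cart_a_center (a point): white sealant cartridge lying on the table: cylinder 46 mm in diameter and 115 mm long with, in the middle of one end, a thin tapering nozzle (14 mm across at the root) that sticks out 45 mm, about 0.22 kg, rolls freely. This point: on the axis, half-way along the cylinder. x axis towards the nozzle; y and z turn as it rolls.
- cart_a_nozzle (a point): the tip of the first cartridge's nozzle, 102.5 mm from its centre point; same axes.
- cart_b_center (a point): the second cartridge, just like the first: the same point and axes.
- cart_b_nozzle (a point): the tip of the second cartridge's nozzle, as for the first.
- cart_a: the first cartridge itself: same point and axes as its centre point.
- cart_b: the second cartridge itself: same point and axes as its centre point.
- chute: fixed plywood chute, open above, 340 mm long. Origin on the table, midway across the lane, right under the gate; z up. The lane runs straight down along -y at 7 degrees; its floor is 45 mm above the table at the gate (y = 0) and rises 12.3 mm per 100 mm of +y. Inside width 127 mm (x from -63.5 to +63.5): a cartridge lies across it, its cylinder between the sides.
- rail_top (a point): top of the low rail on the chute's +x side, at the gate (10 mm thick, only 13 mm above the lane's floor all along, so that nozzles stick out over it). The cylinder fits between the sides only with its nozzle on this side. Axes as the chute's.
- wall_top (a point): top of the tall wall on the chute's -x side, above the load point (10 mm thick, 45 mm above the lane's floor all along; no nozzle passes it). At the gate a post 150 mm high stands outside this wall, 75 to 89 mm from mid-lane, 50 mm along the chute. Axes as the chute's.
- lane_load (a point): a point on the floor of the lane's upper part (195 mm long, closed at the head by a lip 20 mm high), midway across, 125 mm up from the gate; a cartridge let go here rolls to the gate by itself. Axes as the chute's.
- tray_mid (a point): a point on the floor of the lane's lower part (125 mm long, same slope, closed by an end stop about 40 mm high), midway across, 65 mm below the gate. Axes as the chute's.
- gate (a joint): lift of the gate in m: 0 shut, 0.08 fully up. An aluminium plate 6 mm thick across the lane; shut, its edges are 4 mm and 44 mm above the floor. Lifted more than 50 mm it lets cartridges pass beneath. It weighs 0.18 kg, slides straight up and sinks shut by itself when let go; nothing holds it up but the hand.
- gate_grip (a point): middle of the gate's wooden handle, a bar 64 mm long (chute's x), 14 mm thick (chute's y) and 24 mm high, 135 mm above the table when shut; nothing stands within 60 mm of it along the chute's y at that height. It moves with the gate. Axes as the chute's.
- stub: a short white cartridge, 46 mm in diameter and 75 mm long, with a small flat cap in place of a nozzle; to be left alone. Origin on its axis at mid-length, x towards the cap.
- mallet: a hammer with a wooden handle lying on the table, to be left alone; origin under its middle.
- rasp: a rasp 200 mm long with a blue handle lying on the table, to be left alone; origin under its middle.
There are look-alikes about, which are no part of the job. What is shaped like the cart_b but turquoise is not meant. What is shaped like the cart_a but purple is not meant.

How it is judged:
On the way, in this order (a step that is already met when the one before it is completed fails the run):
1. both nozzled cartridges lie still in the upper part of the chute, nozzles out over the low rail, let go, with the gate shut (y of cart_a_center in the frame of chute between 0.01 and 0.185 m and x of cart_a_center in the frame of chute between -0.015 and 0.015 m and z of cart_a_center in the frame of chute between 0.045 and 0.099 m and x of each of cart_a_nozzle, cart_b_nozzle in the frame of chute above 0.085 m and linear speed of each of cart_a, cart_b below 0.03 m/s and contact force between the fingers and cart_a below 0.2 N and y of cart_b_center in the frame of chute between 0.01 and 0.185 m and x of cart_b_center in the frame of chute between -0.015 and 0.015 m and z of cart_b_center in the frame of chute between 0.045 and 0.099 m and contact force between the fingers and cart_b below 0.2 N and value of joint gate below 0.012 m), for 0.3 s.
2. the gate is lifted at least 50 mm (value of joint gate above 0.05 m), for 0.1 s.
At the end, for the whole second after the job is handed in: both nozzled cartridges lie still on the floor of the chute's lower part, between gate and end stop, their centres within 15 mm of mid-lane and their nozzles out over the low rail (tip more than 85 mm from mid-lane on that side), and the gate is down (lift under 12 mm) (y of cart_a_center in the frame of chute between -0.12 and -0.012 m and x of cart_a_center in the frame of chute between -0.015 and 0.015 m and z of cart_a_center in the frame of chute between 0.045 and 0.075 m and x of each of cart_a_nozzle, cart_b_nozzle in the frame of chute above 0.085 m and linear speed of each of cart_a, cart_b below 0.03 m/s and y of cart_b_center in the frame of chute between -0.12 and -0.012 m and x of cart_b_center in the frame of chute between -0.015 and 0.015 m and z of cart_b_center in the frame of chute between 0.045 and 0.075 m and value of joint gate below 0.012 m); the robot touches nothing.
It fails at once if the short cartridge is shifted by more than 40 mm (distance of stub from where it was at the start of the episode above 0.04 m).
It fails at once if the hammer is shifted by more than 40 mm (distance of mallet from where it was at the start of the episode above 0.04 m).
It fails at once if the rasp is shifted by more than 40 mm (distance of rasp from where it was at the start of the episode above 0.04 m).
It also fails if it takes over 72 s, if anything falls off the work surface, if the arm or the gripper's body presses on something with over 40 N, if the wrist force passes 120 N, or if a joint passes its speed limit or range.

ROBOT

A 7-joint arm with a two-finger parallel gripper is mounted at the origin on the work surface. World frame = base frame: x ahead of the robot, y to its left, z up, the work surface at z = 0. Lengths are in m, angles in rad, forces in N, time in s.
With the tool pointing down it reaches from about 0.425 to 1.025 m from the base axis. Payload 9.4 kg.
Tool frame: the origin (TCP) lies midway between the tips of the shut fingers; the grasp point (between the pads) lies 19 mm behind it; z points along the fingers, y is the line along which they close (so a half turn about z gives the same grasp; the last joint's range is limited). The gripper opens to 85 mm and grips with 20 to 120 N. Pads are 22 mm wide; open, the fingers measure 114 mm over their backs; the gripper's body (76 mm by 85 mm) begins 54 mm behind the grasp point. The pads swing forward as they close: fully open they stand 13 mm farther back than shut.
Start: joints at [1.194, 0.599, -0.003, 1.599, 0.002, 0.943, -0.08], TCP at [0.214, -0.693, 0.231] pointing down, gripper open.
Joint ranges: [-2.57, 2.57], [-0.35, 1.97], [-1.29, 1.29], [0.11, 2.56], [-1.05, 4.19], [0.11, 1.86], [-2.63, 2.63]. Speed limits (rad/s): [2.22, 2.22, 3.01, 3.01, 3.14, 3.14, 3.14].

INTERFACE

Orientations are given as [roll, pitch, yaw] about the fixed x, y, z axes, in that order (R = Rz(yaw) Ry(pitch) Rx(roll)).
In Python, from workcell import * gives the robot as it stands.
- The arm moves only by the tool play_rows, never from a script. Its argument "increments" is one flat list of numbers, 4 for each row, row after row: the shift along the tool's x, y, z each as a share of 0.025 m, from -1 to 1, then the turn about the tool's z as a share of 6 degrees, from -1 to 1. In form: [dx, dy, dz, roll, dx, dy, dz, roll, ...]. A call has 1 to 12 rows; each row shifts and turns the commanded pose from where the row before left it, along the tool's axes as they then stand; what a row does not reach is not made up. A row lasts 1/12 s, in which the tool goes at most 41.7 mm and 7.16 degrees, less where a joint would pass 70% of its speed; a pose out of reach is approached as far as the arm can. A call with a number of a shift or a turn outside -1 to 1 is refused whole. A call with a gripper value outside its range is refused whole. "jaw" is the closure, from 0 (fully open) to 1 (shut), set as the call begins (left out, the last holds). The fingers move at their own pace and stop on an object; "force" is the grip in N (left out, the last holds). Time passes only in rows, so rows that do not move let the fingers close. It gives the time, the measured TCP pose, the force, the opening and the grip force at its end, in the units of the state.
- read_state(): the state, without advancing time (a new reading comes with each control period).
- read_camera(name): name is "scene" or "top" or "wrist"; returns a dict with "img" (384x512x3 uint8, blue, green, red), "fov_y" (degrees; the focal length in pixels is half the picture's height over the tangent of half this angle, whatever the lens; pixels are square), "cx", "cy" (the principal point, pixels), "T" (4x4, takes a point from camera to world coordinates). Camera axes: x right, y down, z forward; pixel columns grow to the right and rows downward; lengths in m; the calibration is good to about 2 mm. A picture is of the moment at which its call begins. There is no depth.
- job_done(): hands the job in; it is judged then, once.
Trained networks look in the newest picture that a camera, given by its name, has taken for a name from the list of things; names that differ only in an ending like _2 or _b are one class to them, and where a whole thing is asked for, a point or a joint stands for the part that bears it (a point fixed in the world has none). Each returns a list of dicts, best first, with "p" (0 to 1); they miss things now and then, are a little off and sometimes report something else, mostly with a low value. They report only what shows in the picture. A call takes as long as a camera call. They do not tell look-alikes from the thing itself.
- search_frame(camera, name): "xyz" ([x, y, z] in m, in world coordinates, good to about 4 mm: the middle of the surface that is visible of it).
The state is a dict: "t": time; "q": joint angles; "qvel": joint speeds; "joint_torque": joint torques, N m; "ee_pos": TCP position; "ee_rot": TCP orientation; "force": force on the tool from outside, world axes, zero at the start; "torque": the same for the moment, N m; "finger_gap": finger opening in m; "gripper_force": force on a finger pad.
Only numpy, scipy, OpenCV 4.12 (cv2) and the standard library are available. Lean on these libraries where they do the work, as an engineer would, in place of code of your own. Each camera call takes 0.05 s, during which the arm holds its last target. There are 200 camera calls.

## Working session

There is one attempt and no reset: what is moved stays moved. The work goes in short steps, Python scripts to look and compute and a tool call to move; the robot and the scene stay as the last step left them, time stands still between calls to the robot, and variables do not carry over. Pictures are saved under pics/ and viewed, at most 13 in all, crops included, and the job is handed in when it is done.

Besides the shell and the picture viewer there is one more tool, called after ">>>" in YAML: its name, and indented under it one key for each argument. play_rows: Moves the arm, as the interface text tells. Its arguments: {"type":"object","properties":{"increments":{"type":"array","items":{"type":"number"}},"jaw":{"type":"number"},"force":{"type":"number"}},"required":["increments"]}

```bash
mkdir -p pics; cat > h.py <<'E'
from workcell import *
import numpy as np, cv2
from scipy.spatial.transform import Rotation as R
def cam(n):
    c=read_camera(n); f=192/np.tan(np.radians(c["fov_y"])/2); return c,f
def px2w(c,u,v,z):
    f=192/np.tan(np.radians(c["fov_y"])/2)
    T=np.array(c["T"]); d=T[:3,:3]@np.array([(u-c["cx"])/f,(v-c["cy"])/f,1]); o=T[:3,3]
    return o+d*(z-o[2])/d[2]
def w2px(c,p):
    f=192/np.tan(np.radians(c["fov_y"])/2)
    T=np.array(c["T"]); q=T[:3,:3].T@(np.array(p)-T[:3,3]); return np.array([c["cx"]+f*q[0]/q[2],c["cy"]+f*q[1]/q[2]])
E
python3 - <<'E'
from h import *
ims=[]
for n in ["top","scene"]:
    c,f=cam(n); print(n,f,c["cx"],c["cy"],np.round(c["T"],3).tolist())
    cv2.imwrite(f"pics/{n}0.png",cv2.resize(c["img"],(800,600),interpolation=cv2.INTER_CUBIC))
    for k in ["cart_a","cart_a_nozzle","chute","gate_grip","rail_top","wall_top","stub","mallet","rasp"]:
        for r in search_frame(n,k):
            if r["p"]>.2: print(k,round(r["p"],2),np.round(r["xyz"],3),np.round(w2px(c,r["xyz"])*1.5625))
print(read_state())
E
```

```text
top 464.1063214562321 250.60983599606973 194.00917169934885 [[-0.006, -0.976, 0.219, 0.206], [-1.0, 0.006, -0.0, 0.056], [-0.001, -0.219, -0.976, 1.597], [0.0, 0.0, 0.0, 1.0]]
cart_a 0.79 [0.52  0.124 0.043] [360. 319.]
cart_a 0.79 [0.356 0.149 0.045] [348. 395.]
cart_a 0.74 [0.475 0.375 0.042] [245. 340.]
cart_a 0.6 [0.295 0.328 0.041] [264. 424.]
cart_a_nozzle 0.67 [0.351 0.143 0.045] [351. 397.]
cart_a_nozzle 0.5 [ 0.55  -0.284  0.057] [548. 303.]
chute 0.86 [ 0.554 -0.278  0.055] [545. 302.]
chute 0.43 [ 0.563 -0.316  0.128] [570. 290.]
gate_grip 0.36 [0.743 0.061 0.021] [389. 225.]
rail_top 0.7 [ 0.555 -0.278  0.058] [545. 301.]
wall_top 0.96 [ 0.55  -0.282  0.057] [547. 303.]
wall_top 0.55 [0.481 0.375 0.038] [245. 338.]
stub 0.7 [0.742 0.223 0.038] [317. 224.]
stub 0.61 [0.522 0.126 0.044] [360. 318.]
stub 0.46 [ 0.552 -0.28   0.058] [546. 302.]
mallet 0.66 [0.742 0.063 0.023] [388. 225.]
rasp 0.88 [0.669 0.402 0.013] [239. 258.]
rasp 0.42 [0.52 0.12 0.04] [362. 320.]
scene 478.7668931042702 250.16496505396535 187.0561144463886 [[0.796, 0.336, -0.504, 1.338], [0.606, -0.436, 0
[... 756 characters left out ...]
2] [517. 288.]
{'t': 1.0, 'q': array([ 1.19429613,  0.59927165, -0.00250219,  1.59936829,  0.0018222 ,
        0.94285776, -0.07979874]), 'qvel': array([ 0.00024786,  0.00043686,  0.00106509,  0.00171136,  0.00037662,
        0.0001264 , -0.00239883]), 'joint_torque': array([ 3.58482075e-04, -7.76243877e+01,  1.56369433e+00, -2.58391464e+01,
        1.24609660e-02,  2.05253207e-03, -2.56709700e-05]), 'ee_pos': array([ 0.21411515, -0.69269649,  0.23130655]), 'ee_rot': array([3.14149078e+00, 5.54206725e-05, 2.99837987e-01]), 'force': array([ 0.18687076, -0.70953994,  0.83698124]), 'torque': array([ 0.00082303,  0.00795239, -0.00098529]), 'gripper_force': 0.0, 'finger_gap': 0.08530989205205193}
```

View pics/top0.png

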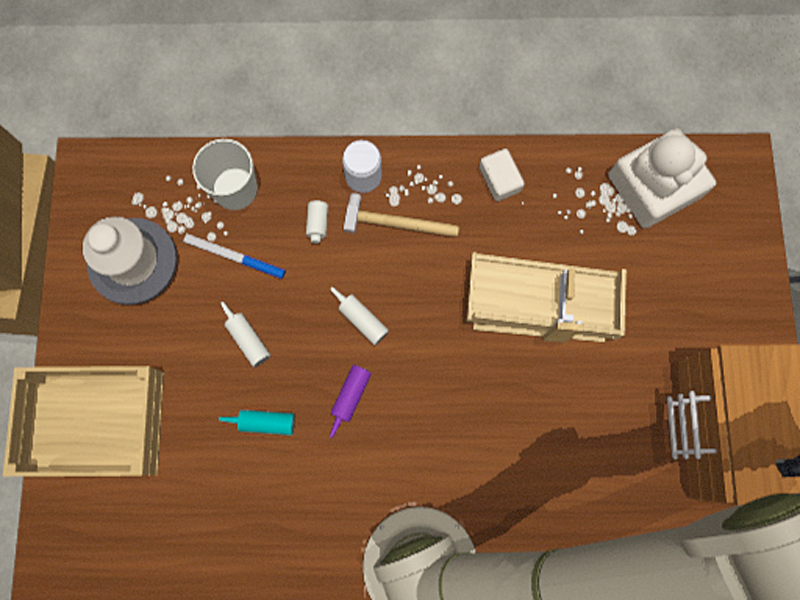

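View pics/scene0.png

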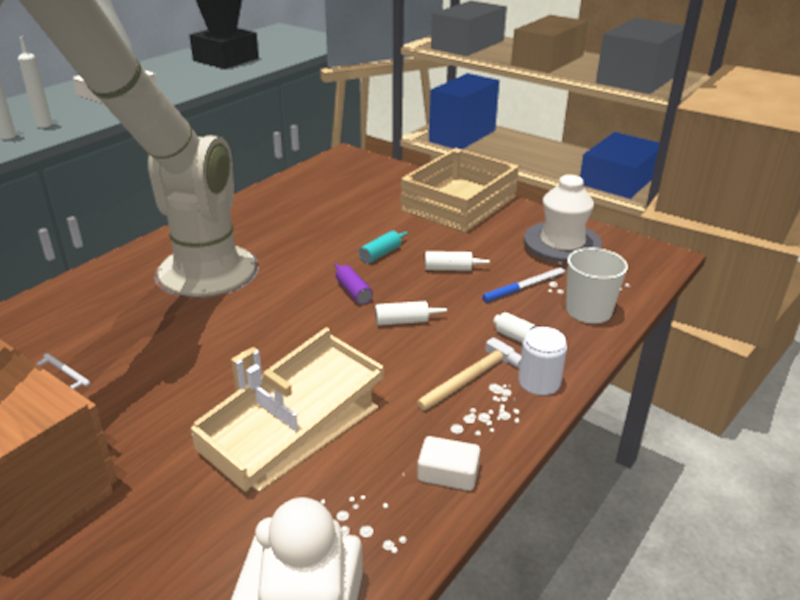

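Two white nozzled cartridges at top px (360,318) (nozzle tip at 335,290) and (245,335) (tip at 224,304). Others: turquoise (265,422), purple (350,393) and the stub (317,220), which has no nozzle. The chute's head is at px 470 and its gate near 565. The low rail is on the upper (+x) side, the post at (570,335).

```bash
cat > m.py <<'E'
from h import *
def carts(c):
    im=c["img"]; hsv=cv2.cvtColor(im,cv2.COLOR_BGR2HSV)
    m=((hsv[...,1]<60)&(hsv[...,2]>120)).astype(np.uint8)
    o=[]
    n,l,s,ce=cv2.connectedComponentsWithStats(m)
    for i in range(1,n):
        if 200<s[i,4]<1500:
            mm=(l==i).astype(np.uint8); mo=cv2.morphologyEx(mm,cv2.MORPH_OPEN,cv2.getStructuringElement(cv2.MORPH_ELLIPSE,(9,9)))
            if mo.sum()<150: continue
            pts=np.argwhere(mo)[:,::-1].astype(np.float32); r=cv2.minAreaRect(pts)
            a=np.argwhere(mm)[:,::-1]; tip=a[np.argmax(((a-np.array(r[0]))**2).sum(1))]
            o.append((r,tip))
    return o
E
python3 - <<'E'
from m import *
c,f=cam("top")
for r,tip in carts(c):
    P=px2w(c,*r[0],.023);t=px2w(c,*tip,.023);d=t-P
    print(np.round(r[0]),np.round(r[1],1),"ctr",np.round(P,3),"tip",np.round(t,3),"len",round(np.linalg.norm(d),3),"yaw",np.round(np.degrees(np.arctan2(d[1],d[0])),1))
im=c["img"]
a=cv2.resize(im[155:225,290:410],(780,455),interpolation=cv2.INTER_CUBIC)
cv2.imwrite("pics/chute.png",a)
b=cv2.resize(im[170:250,130:260],(780,480),interpolation=cv2.INTER_CUBIC)
cv2.imwrite("pics/carts.png",b)
E
```

```text
[143. 106.] [36.2 35.3] ctr [0.888 0.446 0.023] tip [0.836 0.503 0.023] len 0.077 yaw 132.2
[233. 105.] [31.8 24.1] ctr [0.892 0.119 0.023] tip [0.826 0.132 0.023] len 0.067 yaw 169.3
[321. 111.] [29.1 18.8] ctr [ 0.868 -0.202  0.023] tip [ 0.805 -0.184  0.023] len 0.065 yaw 164.1
[202. 139.] [12.5 22.3] ctr [0.762 0.227 0.023] tip [0.707 0.238 0.023] len 0.057 yaw 168.7
[ 72. 158.] [37. 38.] ctr [0.696 0.687 0.023] tip [0.632 0.598 0.023] len 0.11 yaw -125.9
[231. 203.] [34.6 12.7] ctr [0.528 0.123 0.023] tip [0.597 0.19  0.023] len 0.097 yaw 44.3
[157. 216.] [33.8 13.3] ctr [0.485 0.379 0.023] tip [0.566 0.433 0.023] len 0.097 yaw 34.2
[312. 372.] [22. 57.] ctr [-0.025 -0.136  0.023] tip [ 0.011 -0.229  0.023] len 0.1 yaw -68.9
```

View pics/chute.png

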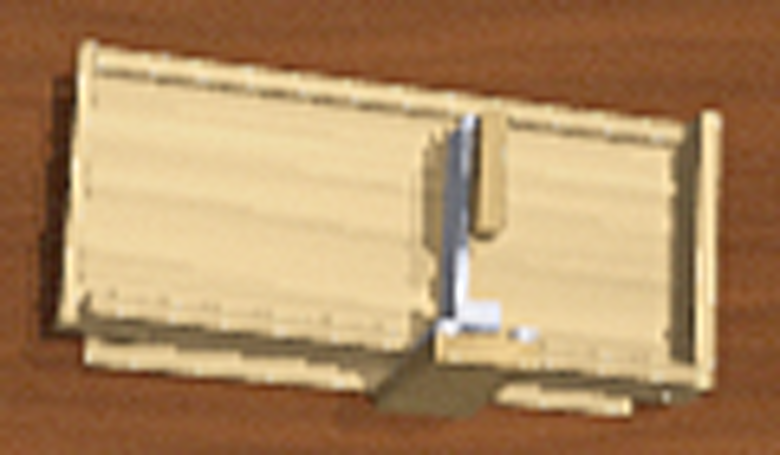

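View pics/carts.png

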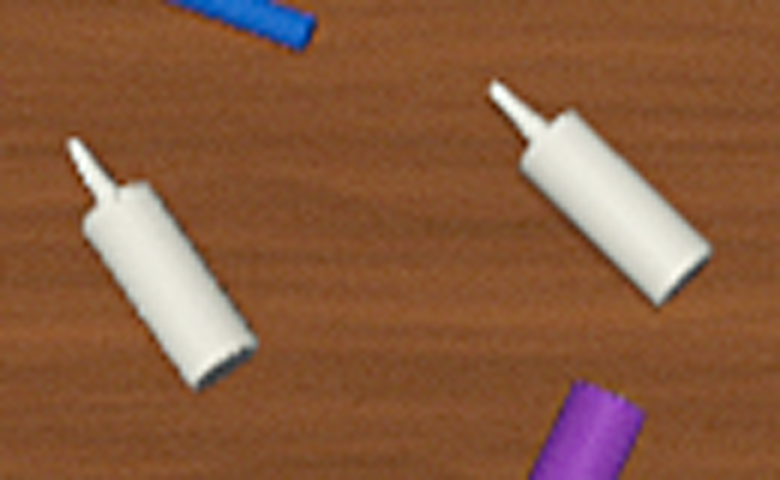

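```bash
python3 - <<'E'
from h import *
from scipy.optimize import least_squares
c,f=cam("top")
W=lambda u,v,z: px2w(c,u/6.5+290-.42,v/6.5+155-.42,z)
fl=lambda y:.045+.123*y
# (crop u,v, z, axis, value)
E=[(105,50,fl(.18)+.013,0,.0735),(400,88,fl(.05)+.013,0,.0735),(685,123,fl(-.11)+.013,0,.0735),
(105,74,fl(.18)+.013,0,.0635),(600,130,fl(-.07)+.013,0,.0635),
(130,297,fl(.18)+.045,0,-.0635),(390,325,fl(.03)+.045,0,-.0635),(660,358,fl(-.11)+.045,0,-.0635),
(697,200,fl(-.125)+.04,1,-.125),(694,300,fl(-.125)+.04,1,-.125),(93,100,fl(.195)+.02,1,.1935),(79,250,fl(.195)+.02,1,.1935)]
P=np.array([W(*e[:3])[:2] for e in E])
def res(p,full=False):
    d=P-p[:2]; a=p[2]; l=np.c_[d@[np.cos(a),np.sin(a)],d@[-np.sin(a),np.cos(a)]]
    return np.array([l[i,e[3]]-e[4] for i,e in enumerate(E)])
s=least_squares(res,[.56,-.31,-.1],loss="soft_l1",f_scale=.004)
print(s.x,np.degrees(s.x[2]),np.round(s.fun*1000,1)); p=s.x
Rz=R.from_euler('z',p[2]).as_matrix()
loc=lambda w: Rz.T@(w-[p[0],p[1],0])
print("handle",loc(W(492,113,.147)),loc(W(486,238,.147)),"plate",loc(W(470,118,.089)),loc(W(452,320,.089)))
for q in [(0,0,.135),(0,.125,.06),(-.0,-.06,.04),(0,0.19,.07)]:
    print(q,np.round(Rz@q+[p[0],p[1],0],4))
E
```

```text
[ 0.56448348 -0.31219868 -0.09633839] -5.519783335357901 [ 1.  -0.9 -0.6 -2.  -0.   0.2  1.7  0.7 -0.6 -0.2 -0.5  1.5]
handle [3.86635572e-02 1.11412392e-04 1.47000000e-01] [-0.02552536  0.00074147  0.147     ] plate [ 0.05219158 -0.00193004  0.089     ] [-0.05535726  0.00316926  0.089     ]
(0, 0, 0.135) [ 0.5645 -0.3122  0.135 ]
(0, 0.125, 0.06) [ 0.5765 -0.1878  0.06  ]
(-0.0, -0.06, 0.04) [ 0.5587 -0.3719  0.04  ]
(0, 0.19, 0.07) [ 0.5828 -0.1231  0.07  ]
```

```bash
cat >> h.py <<'E'
def goto(x,y,z,yawdeg):
    s=read_state(); p=np.array(s["ee_pos"]); a=R.from_euler('xyz',s["ee_rot"]); yaw=np.degrees(s["ee_rot"][2])
    d=a.as_matrix().T@(np.array([x,y,z])-p); roll=(yaw-yawdeg+180)%360-180
    b=R.from_euler('xyz',[np.pi,0,np.radians(yawdeg)]).as_matrix().T@(np.array([x,y,z])-p)
    print("t",s["t"],"p",np.round(p,4),"rot",np.round(np.degrees(s["ee_rot"]),1),"units now",np.round(d/.025,2),"units after turn",np.round(b/.025,2),"roll",round(roll/6,2))
E
python3 - <<'E'
from h import *
c,f=cam("top")
W=lambda u,v: px2w(c,u/6+130-.42,v/6+170-.42,.023)
for a,b,t in [((547.5,137),(686,276.5),(492,83)),((117,202),(227,367),(71,140))]:
    A,B,T=W(*a),W(*b),W(*t); d=A-B
    print(np.round((A+B)/2,4),np.linalg.norm(d),np.degrees(np.arctan2(d[1],d[0])),np.linalg.norm(T-(A+B)/2),np.degrees(np.arctan2(*(T-B)[1::-1])))
goto(.524,.119,.20,44.5)
c,f=cam("wrist"); s=read_state(); print(np.round(c["T"],3).tolist())
E
```

```text
[0.5251 0.1192 0.023 ] 0.11500120728510445 44.13190514950325 0.10349305086263376 44.41096114859903
[0.4813 0.3739 0.023 ] 0.1170999510811142 34.703431676000086 0.10493905577589593 35.479879644675
t 1.15 p [ 0.2141 -0.6927  0.2313] rot [180.    0.   17.2] units now [ 21.43 -27.36   1.25] units after turn [ 31.6  -14.47   1.25] roll -4.55
[[0.294, -0.91, -0.292, 0.288], [-0.956, -0.28, -0.09, -0.67], [0.0, 0.305, -0.952, 0.374], [0.0, 0.0, 0.0, 1.0]]
```

>>> play_rows:
  increments: [0,0,0,-0.91,0,0,0,-0.91,0,0,0,-0.91,0,0,0,-0.91,0,0,0,-0.91,0.98,-0.45,0,0,0.98,-0.45,0,0,0.98,-0.45,0,0,0.98,-0.45,0,0,0.98,-0.45,0,0,0.98,-0.45,0,0,0.98,-0.45,0,0]
  jaw: 0
  force: 40

```text
t: 2.2
ee_pos: [0.2816, -0.5151, 0.2314]
ee_rot: [3.141, 0.0, 0.776]
force: [0.5, -0.2, 0.1]
finger_gap: 0.0851
gripper_force: 0.0
```

>>> play_rows:
  increments: [0.98,-0.45,0,0,0.98,-0.45,0,0,0.98,-0.45,0,0,0.98,-0.45,0,0,0.98,-0.45,0,0,0.98,-0.45,0,0,0.98,-0.45,0,0,0.98,-0.45,0,0,0.98,-0.45,0,0,0.98,-0.45,0,0,0.98,-0.45,0,0,0.98,-0.45,0,0]

```text
t: 3.2
ee_pos: [0.3969, -0.2129, 0.2315]
ee_rot: [3.141, -0.0, 0.776]
force: [-0.1, 0.2, 0.5]
finger_gap: 0.0855
gripper_force: 0.0
```

>>> play_rows:
  increments: [0.98,-0.45,0,0,0.98,-0.45,0,0,0.98,-0.45,0,0,0.98,-0.45,0,0,0.98,-0.45,0,0,0.98,-0.45,0,0,0.98,-0.45,0,0,0.98,-0.45,0,0,0.98,-0.45,0,0,0.98,-0.45,0,0,0.98,-0.45,0,0,0.98,-0.45,0,0]

```text
t: 4.2
ee_pos: [0.5121, 0.0896, 0.2315]
ee_rot: [3.141, -0.0, 0.776]
force: [-0.8, -0.3, 0.1]
finger_gap: 0.085
gripper_force: 0.0
```

```bash
python3 - <<'E'
from h import *
goto(.525,.119,.10,44.3)
c,f=cam("wrist"); cv2.imwrite("pics/w1.png",c["img"])
for k,P in dict(A=(.5251,.1192),B=(.4813,.3739)).items(): print(k,w2px(c,[*P,.023]))
E
```

```text
t 4.2 p [0.5121 0.0896 0.2315] rot [180.   -0.   44.5] units now [ 1.19 -0.48  5.26] units after turn [ 1.19 -0.48  5.26] roll 0.03
A [244.34492611 144.483173  ]
B [50.33354249 10.50237829]
```

View pics/w1.png

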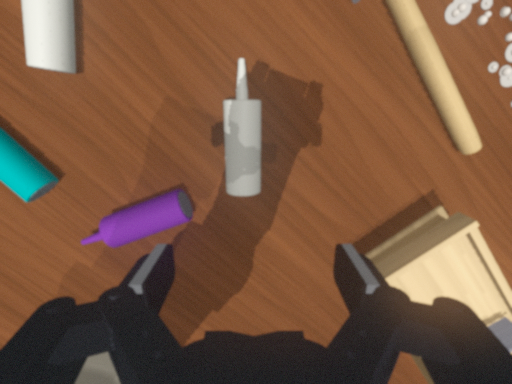

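The crop and this wrist view show the white nozzled cartridge at (243,147), which matches the projection at (244,144). I'll grasp it.

>>> play_rows:
  increments: [0.6,-0.24,0.5,0.03,0.6,-0.24,0.8,0,0,0,1,0,0,0,1,0,0,0,1,0,0,0,1,0,0,0,1,0,0,0,1,0,0,0,0.9,0,0,0,0.6,0,0,0,0.34,0,0,0,0,0]

```text
t: 5.25
ee_pos: [0.5241, 0.1178, 0.0013]
ee_rot: [-3.141, 0.002, 0.774]
force: [0.9, 0.9, 0.2]
finger_gap: 0.0856
gripper_force: 0.0
```

>>> play_rows:
  increments: [0,0,0,0,0,0,0,0,0,0,0,0,0,0,0,0,0,0,0,0,0,0,0,0,0,0,0,0,0,0,0,0]
  jaw: 1
  force: 40

```text
t: 5.92
ee_pos: [0.5253, 0.118, 0.004]
ee_rot: [3.141, -0.002, 0.773]
force: [-1.0, 0.1, 6.4]
finger_gap: 0.045
gripper_force: 39.9
```

>>> play_rows:
  increments: [0,0,-0.3,0,0,0,-0.6,0,0,0,-0.8,0.8,0,0,-0.8,0.9,0,0,-0.8,0.9,0,0,-0.8,0.9,0,0,-0.8,0.9,0,0,-0.8,0.9,0,0,-0.7,0.9,0,0,-0.4,0.9,0,0,0,0.9,0,0,0,0.3]

```text
t: 6.92
ee_pos: [0.5247, 0.1179, 0.1743]
ee_rot: [-3.141, -0.002, -0.101]
force: [0.7, -0.1, -2.8]
finger_gap: 0.0447
gripper_force: 41.7
```

```bash
python3 - <<'E'
from h import *
goto(.5765,-.1878,.16,-5.52)
c,f=cam("wrist"); cv2.imwrite("pics/w2.png",c["img"]); 
T=np.array(c["T"]);s=read_state();tR=R.from_euler('xyz',s["ee_rot"]).as_matrix()
for z in [-.025,-.019]:
  for x in [-.0575,0,.0575,.1025]: print(z,x,w2px(c,s["ee_pos"]+tR@[x,0,z]))
E
```

```text
t 6.9167 p [0.5247 0.1179 0.1743] rot [-1.799e+02 -1.000e-01 -5.800e+00] units now [ 3.29 11.96  0.57] units after turn [ 3.24 11.97  0.57] roll -0.04
-0.025 -0.0575 [253.90397747 359.72929023]
-0.025 0 [253.6145012  270.47147204]
-0.025 0.0575 [253.23979791 154.93454329]
-0.025 0.1025 [252.85957955  37.69708724]
-0.019 -0.0575 [253.90268499 350.60666324]
-0.019 0 [253.62469634 263.81653537]
-0.019 0.0575 [253.26861827 152.64631107]
-0.019 0.1025 [252.91155999  41.17005403]
```

View pics/w2.png

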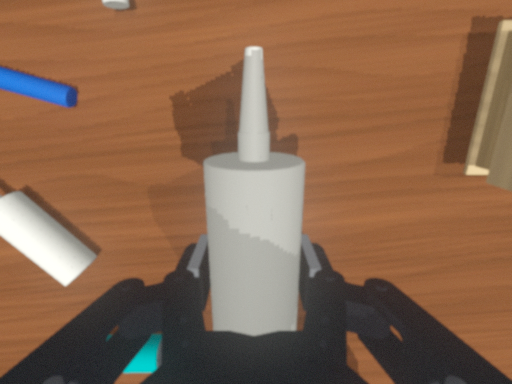

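Nozzle tip at (254,48), against a predicted 38–41, so the cartridge sits about 2–3 mm back in the grip. I'll allow for that.

>>> play_rows:
  increments: [0.28,1,0,0,0.28,1,0,0,0.28,1,0,-0.04,0.28,1,0,0,0.28,1,0,0,0.28,1,0,0,0.28,1,0,0,0.28,1,0,0,0.28,1,0,0,0.28,1,0,0,0.28,1,0,0,0.28,0.97,0,0]

```text
t: 7.97
ee_pos: [0.58, -0.1893, 0.1723]
ee_rot: [-3.141, 0.001, -0.089]
force: [0.3, 0.8, -2.4]
finger_gap: 0.0448
gripper_force: 41.7
```

>>> play_rows:
  increments: [0,0,0.6,0,0,0,0.9,0,0,0,0.6,0,0,0,0,0]

```text
t: 8.3
ee_pos: [0.5783, -0.1874, 0.117]
ee_rot: [-3.14, 0.006, -0.09]
force: [-0.4, 0.3, -2.2]
finger_gap: 0.0448
gripper_force: 41.7
```

```bash
python3 - <<'E'
from h import *
goto(.5785,-.188,.071,-5.52)
c,f=cam("wrist"); cv2.imwrite("pics/w3.png",c["img"])
E
```

```text
t 8.3 p [ 0.5783 -0.1874  0.117 ] rot [-179.9    0.3   -5.1] units now [0.02 0.02 1.84] units after turn [0.01 0.02 1.84] roll 0.06
```

View pics/w3.png

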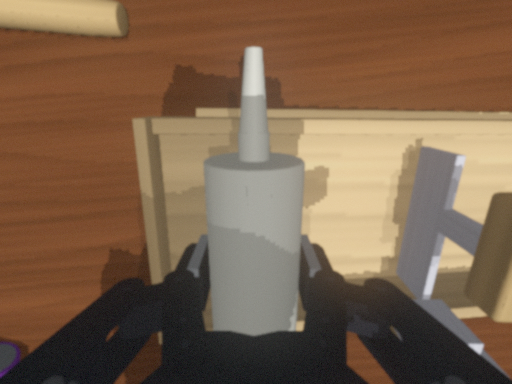

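```bash
cat >> h.py <<'E'
CR=R.from_euler('z',-.0963).as_matrix(); CP=np.array([.5645,-.3122,0])
cw=lambda *q: CR@np.array(q)+CP
E
python3 - <<'E'
from h import *
c,f=cam("wrist")
for x in (.0635,.0735): print([w2px(c,cw(x,y,.058+.123*y)).round(0) for y in (.17,.08)])
print(w2px(c,cw(0,.1935,.0888)),w2px(c,cw(.05,.003,.089)))
E
```

```text
[array([185., 132.]), array([320., 131.])]
[array([184., 116.]), array([322., 116.])]
[154.19565276 227.41229072] [448.92490996 156.49752237]
```

>>> play_rows:
  increments: [-0.04,0,0.6,0.06,0,0,0.6,0,0,0,0.4,0,0,0,0.24,0,0,0,0,0,0,0,0,0]

```text
t: 8.9
ee_pos: [0.5799, -0.1878, 0.0746]
ee_rot: [3.142, -0.0, -0.098]
force: [-0.8, -0.1, -3.3]
finger_gap: 0.0447
gripper_force: 41.8
```

>>> play_rows:
  increments: [0,0,0,0,0,0,0,0,0,0,0,0,0,0,0,0,0,0,0,0,0,0,-0.5,0,0,0,-1,0,0,0,-1,0,0,0,-1,0,0,0,-1,0]
  jaw: 0

```text
t: 9.73
ee_pos: [0.5794, -0.1877, 0.1889]
ee_rot: [-3.142, -0.0, -0.098]
force: [0.2, 0.2, 0.0]
finger_gap: 0.0855
gripper_force: 0.0
```

```bash
python3 - <<'E'
from h import *
goto(.4813,.3739,.19,35.2)
c,f=cam("wrist"); cv2.imwrite("pics/w4.png",c["img"])
c,f=cam("top"); d=c["img"][150:225,290:410]; cv2.imwrite("pics/t4.png",d)
a=cv2.imread("pics/w4.png"); cv2.imwrite("pics/v4.png",np.hstack([cv2.resize(a,(400,300)),cv2.resize(d,(400,300))]))
E
```

```text
t 9.7333 p [ 0.5794 -0.1877  0.1889] rot [-180.    -0.    -5.6] units now [ -6.11 -21.97  -0.04] units after turn [  9.74 -20.62  -0.04] roll -6.8
```

View pics/v4.png

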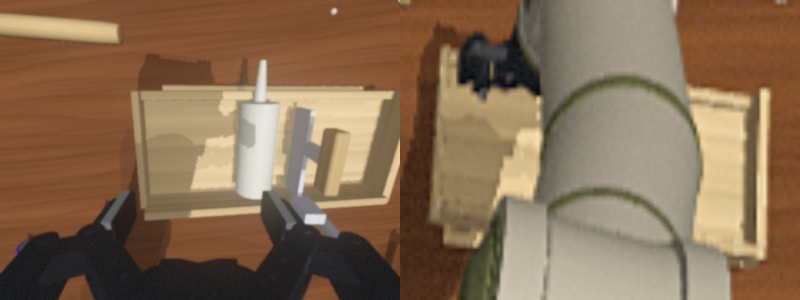

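Cartridge A is at the gate with its nozzle over the rail, at wrist-half px (258,150). Next is B.

>>> play_rows:
  increments: [-0.28,-1,0,0,-0.28,-1,0,0,-0.28,-1,0,0,-0.28,-1,0,0,-0.28,-1,0,0,-0.28,-1,0,0,-0.28,-1,0,0,-0.28,-1,0,0,-0.28,-1,0,0,-0.28,-1,0,0,-0.28,-1,0,0,-0.28,-1,0,0]

```text
t: 10.83
ee_pos: [0.5248, 0.1202, 0.1871]
ee_rot: [-3.142, 0.0, -0.098]
force: [1.0, 0.2, -0.2]
finger_gap: 0.0848
gripper_force: 0.0
```

>>> play_rows:
  increments: [-0.28,-1,0,0,-0.28,-1,0,0,-0.28,-1,0,0,-0.28,-1,0,0,-0.28,-1,0,0,-0.28,-1,0,0,-0.28,-1,0,0,-0.28,-1,0,0,-0.28,-1,0,0,-0.28,-0.97,0,0,0,0,0,-0.9,0,0,0,-0.9]

```text
t: 11.83
ee_pos: [0.4788, 0.3761, 0.1868]
ee_rot: [-3.141, 0.0, 0.098]
force: [-0.3, -1.4, -0.7]
finger_gap: 0.0858
gripper_force: 0.0
```

>>> play_rows:
  increments: [0,0,0,-0.9,0,0,0,-0.9,0,0,0,-0.9,0,0,0,-0.9,0,0,0,-0.9,0,0,0,-0.5,0,0,0,0]

```text
t: 12.42
ee_pos: [0.4801, 0.3736, 0.187]
ee_rot: [-3.142, 0.0, 0.616]
force: [-0.5, -1.1, -1.1]
finger_gap: 0.0853
gripper_force: 0.0
```

```bash
python3 - <<'E'
from h import *
goto(.4813,.3739,.003,35.2)
c,f=cam("wrist"); im=c["img"]; hsv=cv2.cvtColor(im,cv2.COLOR_BGR2HSV)
m=((hsv[...,1]<50)&(hsv[...,2]>110)).astype(np.uint8)
n,l,s,ce=cv2.connectedComponentsWithStats(m)
for i in range(1,n):
    if s[i,4]>400: print(s[i],ce[i])
for q in [0,-.0575,.0575,.1025]: print(w2px(c,[.4813+q*np.cos(.614),.3739+q*np.sin(.614),.023]))
E
```

```text
t 12.4167 p [0.4801 0.3736 0.187 ] rot [-180.     0.    35.3] units now [0.05 0.02 7.36] units after turn [0.05 0.02 7.36] roll 0.02
[324   0  32  24 457] [339.41794311   8.73085339]
[ 482   33   30   59 1218] [498.97208539  67.0862069 ]
[ 231   81   43  152 4726] [252.44815912 169.65509945]
[129 244  37  50 516] [145.63565891 268.75968992]
[342 244  37  50 507] [361.84220907 268.76134122]
[254.26449779 175.03336646]
[254.18635421 221.30477001]
[254.35186675 123.29930784]
[254.42778573  78.34516087]
```

>>> play_rows:
  increments: [-0.03,0.04,0.8,0,0,0,1,0,0,0,1,0,0,0,1,0,0,0,1,0,0,0,1,0,0,0,0.8,0,0,0,0.5,0,0,0,0.25,0,0,0,0,0]

```text
t: 13.3
ee_pos: [0.4796, 0.3724, 0.002]
ee_rot: [3.141, 0.002, 0.613]
force: [0.1, -0.0, 0.0]
finger_gap: 0.0852
gripper_force: 0.0
```

>>> play_rows:
  increments: [0,0,0,0,0,0,0,0,0,0,0,0,0,0,0,0,0,0,0,0,0,0,0,0,0,0,0,0,0,0,0,0]
  jaw: 1
  force: 40

```text
t: 13.97
ee_pos: [0.4807, 0.3731, 0.0043]
ee_rot: [-3.141, -0.002, 0.614]
force: [-0.6, 0.0, 6.4]
finger_gap: 0.0446
gripper_force: 40.0
```

>>> play_rows:
  increments: [0,0,-0.3,0,0,0,-0.6,0,0,0,-0.8,0,0,0,-0.8,0.8,0,0,-0.8,0.9,0,0,-0.8,0.9,0,0,-0.8,0.9,0,0,-0.8,0.9,0,0,-0.7,0.9,0,0,-0.4,0.9,0,0,0,0.6,0,0,0,0]

```text
t: 14.97
ee_pos: [0.4801, 0.3729, 0.1746]
ee_rot: [-3.14, -0.001, -0.101]
force: [0.4, 1.3, -2.5]
finger_gap: 0.0451
gripper_force: 41.2
```

```bash
python3 - <<'E'
from h import *
goto(*cw(0,.125,.17),-5.52)
c,f=cam("wrist"); im=c["img"]; hsv=cv2.cvtColor(im,cv2.COLOR_BGR2HSV)
m=((hsv[...,1]<60)&(hsv[...,2]>90)).astype(np.uint8)
n,l,s,ce=cv2.connectedComponentsWithStats(m)
for i in range(1,n):
    if s[i,4]>400: print(s[i],ce[i])
a=cv2.imread("pics/w2.png");hsv=cv2.cvtColor(a,cv2.COLOR_BGR2HSV)
n,l,s,ce=cv2.connectedComponentsWithStats(((hsv[...,1]<60)&(hsv[...,2]>90)).astype(np.uint8))
print("ref",[list(x) for x in s[1:] if x[4]>4000])
E
```

```text
t 14.9667 p [0.4801 0.3729 0.1746] rot [-1.799e+02 -1.000e-01 -5.800e+00] units now [ 6.09 21.92  0.16] units after turn [ 6.   21.95  0.19] roll -0.04
[   0    0   56  130 6030] [24.48623549 56.65290216]
[  187    44   135   293 20610] [253.9995148  221.67564289]
ref [[np.int32(187), np.int32(46), np.int32(134), np.int32(291), np.int32(20354)], [np.int32(0), np.int32(191), np.int32(97), np.int32(96), np.int32(4731)]]
```

>>> play_rows:
  increments: [0.28,1,0,-0.04,0.28,1,0,0,0.28,1,0,0,0.28,1,0,0,0.28,1,0,0,0.28,1,0,0,0.28,1,0,0,0.28,1,0,0,0.28,1,0,0,0.28,1,0,0,0.28,1,0,0,0.28,1,0,0]

```text
t: 16.02
ee_pos: [0.5351, 0.0647, 0.1728]
ee_rot: [3.141, 0.001, -0.091]
force: [-0.4, 1.0, -1.8]
finger_gap: 0.0448
gripper_force: 41.3
```

>>> play_rows:
  increments: [0.28,1,0,0,0.28,1,0,0,0.28,1,0,0,0.28,1,0,0,0.28,1,0,0,0.28,1,0,0,0.28,1,0,0,0.28,1,0,0,0.26,1,0,0,0.2,0.93,0,0,0,0,0,0,0,0,0,0]

```text
t: 17.02
ee_pos: [0.5787, -0.1891, 0.1725]
ee_rot: [3.141, 0.001, -0.095]
force: [-1.6, 0.4, -1.5]
finger_gap: 0.0448
gripper_force: 41.4
```

```bash
python3 - <<'E'
from h import *
goto(*cw(.001,.125,.074),-5.52)
E
```

```text
t 17.0167 p [ 0.5787 -0.1891  0.1725] rot [ 1.8e+02  1.0e-01 -5.4e+00] units now [-0.05 -0.04  3.94] units after turn [-0.05 -0.04  3.94] roll 0.01
```

>>> play_rows:
  increments: [-0.05,-0.04,0.6,0,0,0,0.9,0,0,0,0.9,0,0,0,0.7,0,0,0,0.5,0,0,0,0.3,0,0,0,0,0,0,0,0,0]

```text
t: 17.68
ee_pos: [0.5784, -0.1859, 0.0756]
ee_rot: [-3.141, 0.0, -0.093]
force: [0.5, -0.4, -1.2]
finger_gap: 0.045
gripper_force: 41.4
```

>>> play_rows:
  increments: [0,0,0,0,0,0,0,0,0,0,0,0,0,0,0,0,0,0,0,0,0,0,-0.5,0,0,0,-1,0,0,0,-1,0,0,0,-1,0,0,0,-1,0,0,0,-1,0]
  jaw: 0

```text
t: 18.6
ee_pos: [0.578, -0.1863, 0.2153]
ee_rot: [3.142, -0.0, -0.094]
force: [0.0, -0.9, 0.7]
finger_gap: 0.0854
gripper_force: 0.0
```

>>> play_rows:
  increments: [0,0,-1,0,0,0,-0.5,0,0,0,0,0,0,0,0,0,0,0,0,0]

```text
t: 19.02
ee_pos: [0.5777, -0.1861, 0.2502]
ee_rot: [-3.141, 0.001, -0.094]
force: [-0.9, 0.6, -0.1]
finger_gap: 0.0853
gripper_force: 0.0
```

```bash
python3 - <<'E'
from h import *
goto(*cw(.004,0,.13),-5.52)
c,f=cam("wrist"); cv2.imwrite("pics/w5.png",c["img"])
print([w2px(c,cw(x,y,.147)).round(0) for x in(-.026,.039) for y in (-.007,.007)])
E
```

```text
t 19.0167 p [ 0.5777 -0.1861  0.2502] rot [-1.8e+02  1.0e-01 -5.4e+00] units now [0.11 5.07 4.81] units after turn [0.12 5.07 4.81] roll 0.02
[array([392., 219.]), array([378., 219.]), array([403., 152.]), array([388., 152.])]
```

View pics/w5.png

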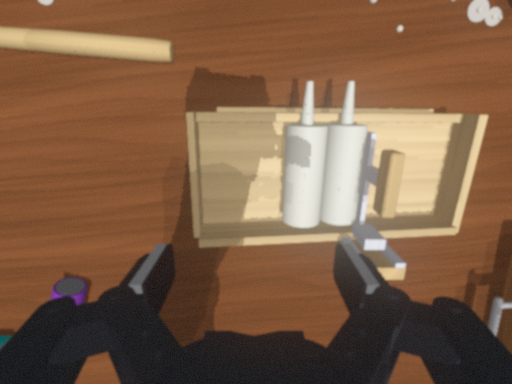

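Both cartridges rest against the gate at px (305,175) and (345,170), nozzles over the rail. The handle at (392,185) matches the prediction. Next I'll grip and lift it.

>>> play_rows:
  increments: [0.04,0.8,0,0,0.04,1,0,0,0.04,1,0,0,0.04,1,0,0,0.04,0.8,0,0,0,0.47,0,0,0,0,0.8,0,0,0,0.8,0,0,0,0.8,0,0,0,0,0]

```text
t: 19.9
ee_pos: [0.5693, -0.3112, 0.186]
ee_rot: [-3.139, 0.007, -0.093]
force: [-0.6, 0.0, -0.3]
finger_gap: 0.0854
gripper_force: 0.0
```

```bash
python3 - <<'E'
from h import *
goto(*cw(.006,0,.12),-5.52)
E
```

```text
t 19.9 p [ 0.5693 -0.3112  0.186 ] rot [-179.8    0.4   -5.3] units now [0.07 0.06 2.64] units after turn [0.05 0.06 2.64] roll 0.03
```

>>> play_rows:
  increments: [0.05,0.05,0.6,0,0,0,0.8,0,0,0,0.7,0,0,0,0.4,0,0,0,0,0,0,0,0,0]

```text
t: 20.4
ee_pos: [0.5726, -0.314, 0.1282]
ee_rot: [-3.141, 0.001, -0.094]
force: [0.4, 0.4, -0.1]
finger_gap: 0.0858
gripper_force: 0.0
```

>>> play_rows:
  increments: [0,0,0,0,0,0,0,0,0,0,0,0,0,0,0,0,0,0,0,0,0,0,0,0,0,0,0,0,0,0,0,0,0,0,0,0,0,0,0,0]
  jaw: 1
  force: 40

```text
t: 21.23
ee_pos: [0.5724, -0.3161, 0.1286]
ee_rot: [3.14, -0.001, -0.096]
force: [-1.2, -5.0, 4.3]
finger_gap: 0.0127
gripper_force: 43.1
```

>>> play_rows:
  increments: [0,0.05,-0.3,0,0,0,-0.4,0,0,0,-0.5,0,0,0,-0.5,0,0,0,-0.5,0,0,0,-0.5,0,0,0,0,0,0,0,0,0,0,0,0,0,0,0,0,0,0,0,0,0,0,0,0,0]

```text
t: 22.23
ee_pos: [0.5724, -0.316, 0.1951]
ee_rot: [3.141, -0.0, -0.094]
force: [1.2, -5.9, -1.8]
finger_gap: 0.0128
gripper_force: 42.4
```

>>> play_rows:
  increments: [0,0,0,0,0,0,0,0,0,0,0,0,0,0,0,0,0,0,0,0,0,0,0,0,0,0,0,0,0,0,0,0,0,0,0,0]

```text
t: 22.98
ee_pos: [0.5724, -0.3161, 0.195]
ee_rot: [3.141, -0.0, -0.094]
force: [1.4, -5.7, -1.9]
finger_gap: 0.0132
gripper_force: 42.4
```

```bash
python3 - <<'E'
from h import *
s=read_state(); print(s["ee_pos"],s["finger_gap"])
c,f=cam("scene"); a=c["img"][200:320,110:260]; b=cam("wrist")[0]["img"]
cv2.imwrite("pics/v6.png",np.hstack([cv2.resize(a,(400,320)),cv2.resize(b,(400,320))]))
E
```

```text
[ 0.57239531 -0.3160716   0.19503871] 0.01318524163778654
```

View pics/v6.png

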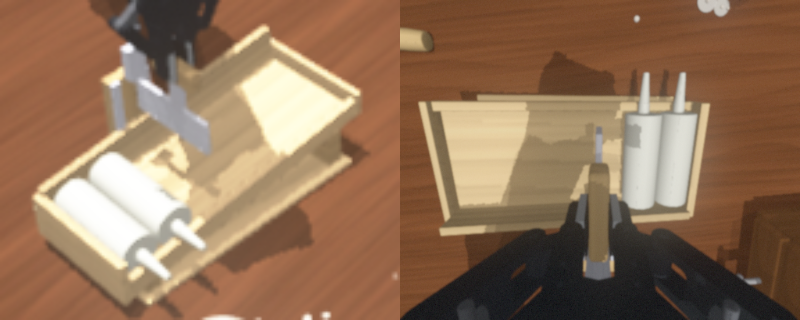

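Both cartridges have rolled to the end stop (scene-half px (85,215) and (140,190)). I'll lower the gate and release it.

>>> play_rows:
  increments: [0,0,0.3,0,0,0,0.5,0,0,0,0.5,0,0,0,0.5,0,0,0,0.45,0,0,0,0.3,0,0,0,0.1,0,0,0,0,0,0,0,0,0]

```text
t: 23.83
ee_pos: [0.5724, -0.3161, 0.1286]
ee_rot: [3.141, -0.0, -0.094]
force: [-0.6, -5.1, 3.6]
finger_gap: 0.0123
gripper_force: 43.3
```

>>> play_rows:
  increments: [0,0,0,0,0,0,0,0,0,0,0,0,0,0,0,0,0,0,0,0,0,0,0,0,0,0,-0.3,0,0,0,-0.8,0,0,0,-1,0,0,0,-1,0,0,0,-1,0,0,0,-1,0]
  jaw: 0

```text
t: 24.83
ee_pos: [0.5722, -0.3155, 0.2587]
ee_rot: [3.142, -0.0, -0.094]
force: [0.2, -0.5, 0.3]
finger_gap: 0.0854
gripper_force: 0.0
```

```bash
python3 - <<'E'
from h import *
s=read_state(); print(s["ee_pos"],s["finger_gap"],s["force"])
c,f=cam("scene"); a=c["img"][200:320,110:260]; b=cam("wrist")[0]["img"]
cv2.imwrite("pics/v7.png",np.hstack([cv2.resize(a,(400,320)),cv2.resize(b,(400,320))]))
E
```

```text
[ 0.57219661 -0.31549256  0.25867988] 0.08538426393852083 [ 0.1940758  -0.52200927  0.28766706]
```

View pics/v7.png

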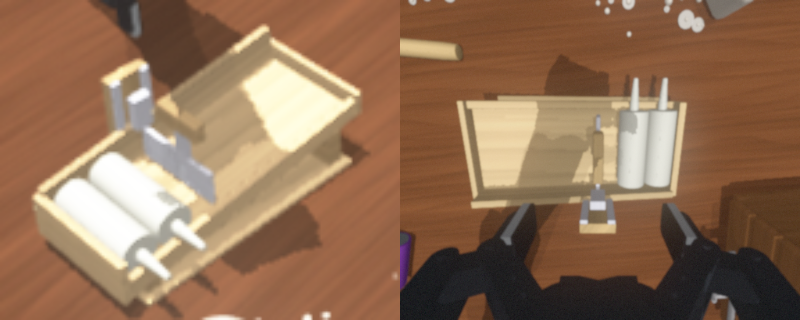

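The gate is down: the tool came back to the height at which it gripped the shut gate. Both cartridges lie against the end stop with their nozzles out, and the fingers are clear.

```bash
python3 -c "
from workcell import *
print(job_done())"
```

```text
the job is handed in; nothing more can be done
None
```

The job is handed in: both nozzled cartridges lie in the bottom of the chute with their nozzles over the low rail and the gate shut behind them; the stub, hammer and rasp were left alone, and no verdict came back.

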